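# Load a wire spool on the reel stand

## Task

Load the full wire spool into the reel stand: set it down in the saddle between the two uprights, then thread the axle through the slotted upright, the spool's bore and the far upright. Push it home until its knob sits against the slotted upright and the drop catch has fallen into the groove behind the nose, so that the spool hangs on the axle clear of the saddle. Do not shove the stand about, and leave the tip cleaner, cutter, circuit board, tweezers and screwdriver where they are.

Things in the scene. Friction and masses are not known exactly. Their poses are not given: they have to be found in the camera images.
- reel_stand: Grey steel reel stand, loose on rubber feet, 2 kg: it slides if pushed with more than about 10 N. Base 112 (x) x 136 (y) mm, top 11 mm high. Origin: centre of underside, z up, y along the axle. Two 6 mm uprights, 54 mm wide, tops at z 73.5: slotted one at y -44 to -38, far one y +38 to +44, with a bearing block to y +58. The seated axle lies at x 0, z 49.5, put in from -y towards +y; home = knob shoulder at y -44, tip at y +83.
- slot (a point): On the outer (-y) face of the stand's slotted upright, where the seated axle's axis crosses it (stand x 0, y -44, z 49.5 mm); axes as the stand's. The slot is 13.5 mm wide (x) and upright: from 6 mm below this point to 16 mm above it, so the axle can go in with its tail high and its nose dipped.
- far_hole (a point): On the inner face of the far upright, centre of its round 13.5 mm hole, 20 mm long with the block (stand x 0, y +38, z 50.3 mm); axes as the stand's.
- saddle (a point): Centre of the saddle's flat floor between the uprights (stand x 0, y 0, z 11 mm), between two strips 3 mm high, inner edges at x -17 and +17. A spool standing here has its centre 30 mm above this point, so its bore lies 8.5 mm lower than the seated axle: a level axle meets the hub above the bore. The uprights' inner faces are 76 mm apart, so the spool has 16 mm of play either way.
- catch (a joint): Drop catch outside the far upright, a round-edged blade sliding up and down over the hole (edge at stand y 62.5; its parts reach y 68, z 79 mm). Value in m: 0 = down; lifted about 0.0015 while the axle's full diameter passes under it; back near 0 when dropped into the groove. It is light (0.35 N, mostly its own weight); the nose cone lifts it as the axle is pushed.
- spool: Full spool of wire, grey flanges, 0.28 to 0.46 kg, lying with its axis level (its y axis). 60 mm across its twelve flats (one is down, so it does not roll), 44 mm wide along y, solid but for the bore, 18 mm in diameter and right through. Origin: its centre, 30 mm above what it stands on. Either end may go first. Grip it from above across the 60 mm.
- axle: Steel axle with black eight-sided knob, 0.13 kg, lying with the nose 2 deg down. Origin: on the axis at the knob's front shoulder, about 10 mm above the bench; y runs along the axis to the nose. Knob 20 mm across flats, y -34 to 0 mm. Polished shank 12 mm thick, y 0 to 95, tapering into a groove 6 mm thick at y 103 to 110; 12 mm again to y 113; cone to a blunt 6 mm tip at y 127.
- axle_tip (a point): Centre of the blunt tip of the axle's nose, 127 mm along the axle's y from its origin.
- hose (a point): Fixed point on a thick fume hose that stands between the left and right halves of the bench. From here (0.68, 0.115, 0.25) it rises straight up, 80 mm thick; below, it lies along the bench towards the robot, under 130 mm high within x 0.5. Carry things across drawn back, within about 0.45 m of the robot and above 0.2 m.
- tip_cleaner: Bystander: black cup with brass wool, 64 mm across, 37 mm high; origin under its centre.
- flush_cutter: Bystander: black-handled cutter lying flat, 112 x 43 x 11 mm.
- board: Bystander: green circuit board with parts on it, 110 x 135 x 27 mm; origin under its centre.
- tweezers: Bystander: steel tweezers lying flat, 121 x 14 x 9 mm.
- driver_fine: Bystander: small screwdriver lying flat, 131 x 14 x 15 mm.
Mind the look-alikes: they are no part of the job. What is shaped like the axle but green is not meant.

How it is judged:
On the way, in this order (a step that is already met when the one before it is completed fails the run):
1. the spool stands in the saddle between the uprights, let go, its bore along the axle line (x of spool in the frame of reel_stand between -0.006 and 0.006 m and y of spool in the frame of reel_stand between -0.0175 and 0.0175 m and z of spool in the frame of reel_stand between 0.039 and 0.0425 m and angle between the y axis of spool and the y axis of reel_stand, either way round below 0.15 rad and contact force between the fingers and spool below 0.1 N and linear speed of spool below 0.03 m/s), for 0.2 s.
2. the axle's nose has gone through the slotted upright and past the middle of the spool's bore (x of spool in the frame of reel_stand between -0.006 and 0.006 m and y of spool in the frame of reel_stand between -0.0175 and 0.0175 m and x of axle_tip in the frame of reel_stand between -0.008 and 0.008 m and z of axle_tip in the frame of reel_stand between 0.03 and 0.058 m and y of axle_tip in the frame of reel_stand above 0.012 m and angle between the y axis of axle and the y axis of reel_stand, either way round below 0.45 rad), for 0.05 s.
At the end, for the whole second after the job is handed in: Axle through both uprights and the spool, knob within 2.5 mm of home, lying true (3.4 deg), catch down in the groove (under 0.9 mm up), spool hanging on it at least 3.5 mm above the saddle floor; stand upright and moved less than 40 mm; all let go and at rest (y of axle_tip in the frame of reel_stand between 0.0805 and 0.086 m and x of axle_tip in the frame of reel_stand between -0.003 and 0.003 m and z of axle_tip in the frame of reel_stand between 0.046 and 0.053 m and x of spool in the frame of reel_stand between -0.006 and 0.006 m and y of spool in the frame of reel_stand between -0.0175 and 0.0175 m and angle between the y axis of axle and the y axis of reel_stand, either way round below 0.06 rad and value of joint catch below 0.0009 m and z of spool in the frame of reel_stand above 0.0445 m and angle between the y axis of spool and the y axis of reel_stand, either way round below 0.15 rad and angle between reel_stand's own z axis and vertical below 0.03 rad and linear speed of each of spool, axle below 0.03 m/s and distance of reel_stand from where it was at the start of the episode below 0.04 m); the robot touches nothing.
It fails at once if the stand is shoved more than 40 mm or tipped (distance of reel_stand from where it was at the start of the episode above 0.04 m or angle between reel_stand's own z axis and vertical above 0.15 rad).
It fails at once if the tip cleaner, cutter, circuit board, tweezers or screwdriver is moved more than 25 mm (distance of any of tip_cleaner, flush_cutter, board, tweezers, driver_fine from where it was at the start of the episode above 0.025 m).
It also fails if it takes over 69 s, if anything falls off the work surface, if the arm or the gripper's body presses on something with over 40 N, if the wrist force passes 120 N, or if a joint passes its speed limit or range.

## Robot

A 6-joint arm with a two-finger parallel gripper is mounted at the origin on the work surface; the furniture and walls round the work are solid. World frame = base frame: x ahead of the robot, y to its left, z up, the work surface at z = 0. Lengths are in m, angles in rad, forces in N, time in s.
With the tool pointing down it reaches from about 0.325 to 0.9 m from the base axis. Payload 6.1 kg.
Tool frame: the origin (TCP) lies between the finger pads; the fingertips stand 22 mm ahead of it and the grasp point (between the pads) lies 3 mm ahead of it; z points along the fingers, y is the direction in which the jaws open and shut (so a half turn about z gives the same grasp; the last joint's range is limited). The gripper opens to 87 mm and grips with 3 to 60 N. Pads are 19 mm wide; open, the fingers measure 117 mm over their backs; the gripper's body (75 mm by 190 mm) begins 51 mm behind the grasp point.
Start: joints at [1.165, 0.22, 1.526, -0, 1.395, -0.126], TCP at [0.173, 0.601, 0.245] pointing down, gripper open.
Joint ranges: [-2.98, 2.98], [-0.91, 2.08], [0.09, 2.57], [-1.24, 4.39], [0.2, 2.65], [-2.68, 2.68]. Speed limits (rad/s): [2.57, 2.57, 3.01, 3.14, 3.14, 3.14].

## Interface

Orientations are given as a unit quaternion [x, y, z, w].
In Python, from cell import status, imaging, env gives the robot as it stands. The module is installed in compiled form; this text tells all that it offers.
- The arm moves only by the shell command python3 -m handwheel 'ROWS' [OPENING]. ROWS is JSON, one flat list of numbers, 4 for each row, row after row: the shift along the tool's x, y, z in cm, then the turn about the tool's z in degrees. A call has 1 to 8 rows; each row shifts and turns the commanded pose from where the row before left it, along the tool's axes as they then stand; what a row does not reach is not made up. A row lasts 1/8 s, in which the tool goes at most 62.5 mm and 10.7 degrees, less where a joint would pass 70% of its speed; a pose out of reach is approached as far as the arm can. A call is refused whole if a number of a shift passes 6.25 or a number of a turn 10.7, either way. A call with a gripper value outside its range is refused whole. OPENING is the opening in per cent of the stroke, from 0 (shut) to 100 (fully open), set as the call begins (- or left out, the last holds). The fingers move at their own pace and stop on an object; the grip force is fixed at half the most. Time passes only in rows, so rows that do not move let the fingers close. It gives the time, the measured TCP pose, the force and the opening at its end, in the units of the state.
- status.observe(): the state, without advancing time (a new reading comes with each control period).
- imaging.grab_frame(name): name is "side" or "top"; returns the picture (384x512x3 uint8, red, green, blue); there is no depth.
- imaging.camera_params(name): a dict with "fx", "fy", "cx", "cy" (pixels), "extrinsics" (4x4, takes a point from world to camera coordinates). Camera axes: x right, y down, z forward; pixel columns grow to the right and rows downward; lengths in m; the calibration is good to about 2 mm. A picture is of the moment at which its call begins. camera_params takes no time and is no camera call.
- env.job_done(): hands the job in, once; it reports no verdict.
The state is a dict: "clock": time; "qpos": joint angles; "dq": joint speeds; "effort": joint torques, N m; "tcp_pos": TCP position; "tcp_rot": TCP orientation; "ft_force": force on the tool from outside, world axes, zero at the start; "moment": the same for the moment, N m; "width": finger opening in m.
Only numpy, scipy, OpenCV 4.12 (cv2) and the standard library are available. Lean on these libraries where they do the work, as an engineer would, in place of code of your own. Each camera call takes 0.05 s, during which the arm holds its last target. There are 200 camera calls.

## Working session

There is one attempt and no reset: what is moved stays moved. The work goes in short steps, Python scripts to look and compute and a shell command to move; the robot and the scene stay as the last step left them, time stands still between calls to the robot, and variables do not carry over. Pictures are saved under pics/ and viewed, about 8 in all and at most 12, crops included, and the job is handed in when it is done.

```bash
mkdir -p pics; cat > h.py <<'E'
from cell import status, imaging, env
import cv2, numpy as np
from scipy.spatial.transform import Rotation as R
def P(n):
    c=imaging.camera_params(n); return np.array([[c["fx"],0,c["cx"]],[0,c["fy"],c["cy"]],[0,0,1]]),np.array(c["extrinsics"])
def px(n,p):
    K,E=P(n); q=K@(E@np.r_[p,1])[:3]; return q[:2]/q[2]
def ray(n,uv,z):
    K,E=P(n); Ri=E[:3,:3].T; o=-Ri@E[:3,3]; d=Ri@np.linalg.inv(K)@np.r_[uv,1]; return o+d*(z-o[2])/d[2]
def shot(n,f,crop=None,s=1):
    im=imaging.grab_frame(n); cv2.imwrite('pics/'+f+'_raw.png',im[:,:,::-1])
    if crop: im=im[crop[1]:crop[3],crop[0]:crop[2]]
    im=cv2.resize(im,None,fx=s,fy=s,interpolation=cv2.INTER_CUBIC); cv2.imwrite('pics/'+f+'.png',im[:,:,::-1])
E
python3 - <<'E'
from h import *
a=imaging.grab_frame('top');b=imaging.grab_frame('side')
cv2.imwrite('pics/top0_raw.png',a[:,:,::-1]);cv2.imwrite('pics/side0_raw.png',b[:,:,::-1])
for n,im in(('top',a),('side',b)):
    cv2.imwrite(f'pics/{n}0.png',cv2.resize(im,(800,600),interpolation=cv2.INTER_CUBIC)[:,:,::-1])
    K,E=P(n);print(n,K[0],(-E[:3,:3].T@E[:3,3]).round(3),E[:3,:3].round(2).tolist())
s=status.observe();print(s)
E
```

```text
top [449.25614291   0.         258.80904537] [0.385 0.158 1.672] [[-0.02, -1.0, -0.0], [-1.0, 0.02, -0.09], [0.09, 0.0, -1.0]]
side [389.90289181   0.         260.8880626 ] [ 0.046 -0.865  0.645] [[0.91, -0.42, -0.0], [-0.17, -0.35, -0.92], [0.39, 0.84, -0.39]]
{'clock': 0.1, 'qpos': array([ 1.16488270e+00,  2.21167490e-01,  1.52752118e+00, -5.01179696e-05,
        1.39468865e+00, -1.26115781e-01]), 'dq': array([ 1.44588129e-03, -1.56156470e-03, -3.17560713e-03, -7.20576685e-05,
       -1.17059582e-03, -1.57589884e-03]), 'effort': array([ 1.40877211e-03, -4.95946312e+01, -3.88523126e+01,  7.02217687e-02,
        5.15067531e-02, -8.09325820e-05]), 'tcp_pos': array([0.17241776, 0.60019409, 0.24352113]), 'tcp_rot': array([ 1.39438600e-01,  9.90230317e-01, -8.67429034e-04, -2.10783624e-04]), 'ft_force': array([-0.95384214,  0.99011908, -0.07664102]), 'moment': array([0.03394775, 0.04939084, 0.00583667]), 'width': 0.08733579018628021}
```

View pics/top0.png

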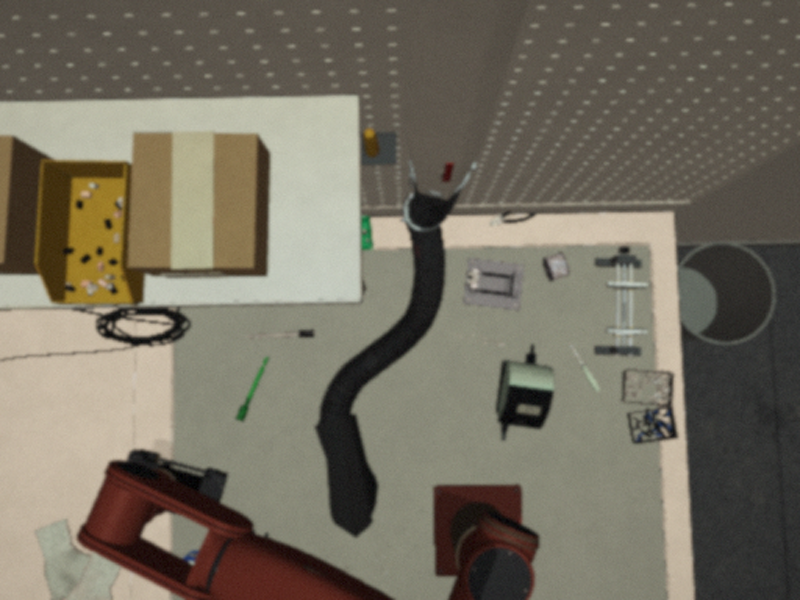

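View pics/side0.png

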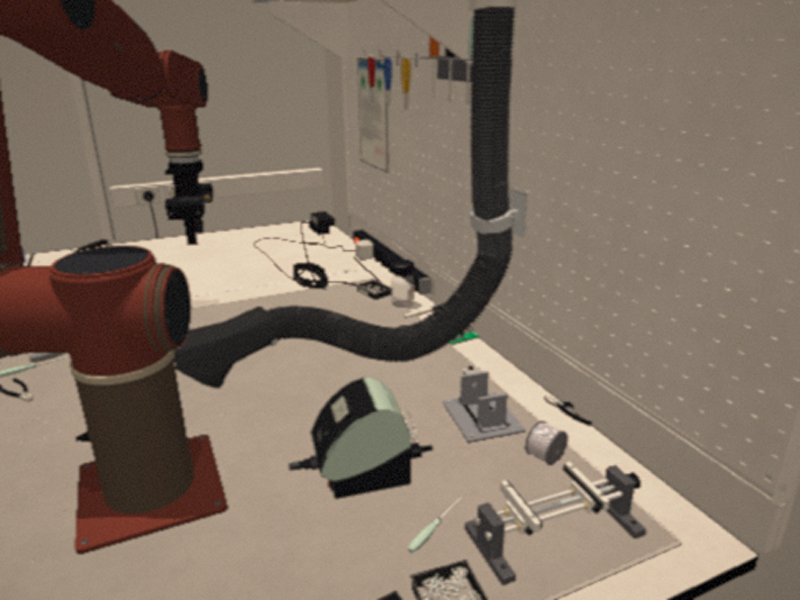

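```bash
python3 - <<'E'
from h import *
a=cv2.imread('pics/top0_raw.png');b=cv2.imread('pics/side0_raw.png')
c1=cv2.resize(a[200:290,140:240],(400,360),interpolation=cv2.INTER_CUBIC)
c2=cv2.resize(a[145:235,290:390],(400,360),interpolation=cv2.INTER_CUBIC)
c3=cv2.resize(b[145:205,150:270],(400,200),interpolation=cv2.INTER_CUBIC)
c4=cv2.resize(b[230:300,270:390],(400,233),interpolation=cv2.INTER_CUBIC)[:200]
cv2.imwrite('pics/c0.png',np.vstack([np.hstack([c1,c2]),np.hstack([c3,c4])]))
for u in [(160,213),(200,213),(153,268),(171,229),(315,182),(356,170),(374,235)]: print(u,ray('top',u,.01).round(3))
E
```

```text
(160, 213) [0.463 0.526 0.01 ]
(200, 213) [0.46  0.378 0.01 ]
(153, 268) [0.262 0.551 0.01 ]
(171, 229) [0.403 0.485 0.01 ]
(315, 182) [ 0.568 -0.051  0.01 ]
(356, 170) [ 0.61  -0.205  0.01 ]
(374, 235) [ 0.368 -0.262  0.01 ]
```

View pics/c0.png

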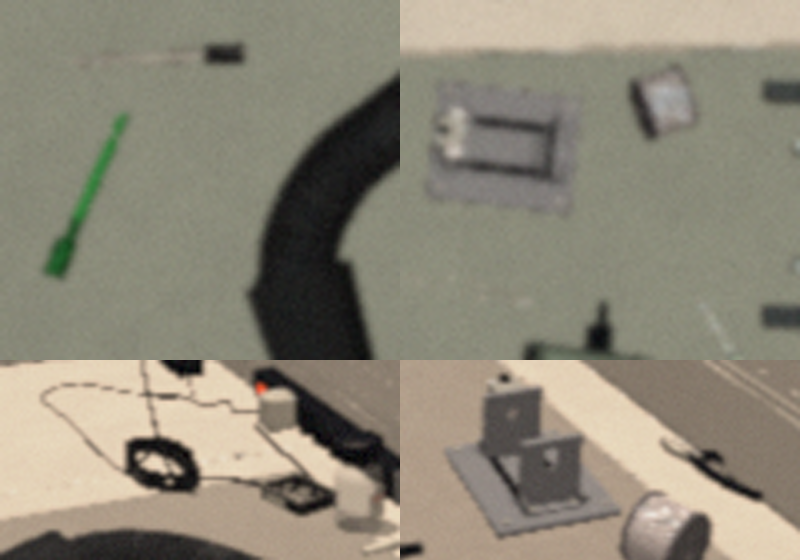

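Candidates for the axle (top raw pixels): the black-knob, steel-shank piece (knob 196,213, nose ~160,215) and the green one (153,268 to 171,229). The first fits (black knob, polished shank, ~160 mm), and the crop confirms it; the green one is the look-alike. The stand is at (316,181), with its light catch end to the left (+y), and the spool at (356,170). Next I measure them.

```bash
python3 - <<'E'
from h import *
a=cv2.imread('pics/top0_raw.png').astype(np.float32)
f=cv2.GaussianBlur(a,(3,3),0); B,G,Rr=f[...,0],f[...,1],f[...,2]
g=(G-(B+Rr)/2)
print('bg',a[215,300],a[172,316],a[170,356],a[213,180])
def big(m,x0,y0,x1,y1):
    k=np.zeros(m.shape,np.uint8);k[y0:y1,x0:x1]=m[y0:y1,x0:x1]
    c=cv2.findContours(k,cv2.RETR_EXTERNAL,cv2.CHAIN_APPROX_NONE)[0];return max(c,key=cv2.contourArea)
bg=np.median(a[190:210,285:305].reshape(-1,3),0);print(bg)
d=np.linalg.norm(f-bg,axis=2); 
gm=(g<(g[190:210,285:305].mean()-4))
c=big(gm,290,160,340,200)
q=c[:,0].astype(float)+0; w=np.array([ray('top',u,.011)[:2] for u in q])
r=cv2.minAreaRect((w*1000).astype(np.float32));print('stand',r,cv2.contourArea(c))
m=((d>22)|gm);c=big(m,342,158,372,186)
w=np.array([ray('top',u,.03)[:2] for u in c[:,0].astype(float)])
print('spool',cv2.minAreaRect((w*1000).astype(np.float32)),cv2.boundingRect(c))
# axle
bga=np.median(a[222:232,150:190].reshape(-1,3),0);print(bga)
d=np.linalg.norm(f-bga,axis=2);k=(d>14);ys,xs=np.nonzero(k[205:225,150:210]);xs+=150;ys+=205
n=[];
for x in range(152,208):
    wv=np.clip(d[205:225,x]-8,0,None)
    print(x,round(float((wv*np.arange(205,225)).sum()/max(wv.sum(),1)),1),int(wv.sum()),int(a[205:225,x].min()),end=' | ')
for nme in('stand',):
    pass
vis=np.hstack([cv2.resize(x[155:205,285:375].astype(np.uint8),None,fx=4,fy=4) for x in (a,np.repeat(m[...,None]*255,3,2))]);cv2.imwrite('pics/m.png',vis)
E
```

```text
bg [122. 139. 140.] [125. 128. 134.] [156. 158. 158.] [124. 139. 143.]
[122.  138.5 138. ]
stand ((570.139892578125, -52.43028259277344), (135.180419921875, 111.09068298339844), 81.75228118896484) 983.0
spool ((604.8855590820312, -195.51280212402344), (64.04266357421875, 59.79253387451172), 16.169124603271484) (346, 161, 19, 20)
[122. 138. 138.]
152 0.0 0 119 | 153 0.0 0 116 | 154 0.0 0 118 | 155 0.0 0 117 | 156 0.0 0 118 | 157 0.0 0 118 | 158 0.0 0 115 | 159 0.0 0 118 | 160 172.1 0 112 | 161 215.7 4 112 | 162 0.0 0 116 | 163 0.0 0 119 | 164 0.0 0 118 | 165 212.9 1 113 | 166 212.6 8 111 | 167 212.6 11 114 | 168 212.6 8 112 | 169 212.7 4 112 | 170 0.0 0 117 | 171 0.0 0 118 | 172 0.0 0 118 | 173 0.0 0 118 | 174 0.0 0 120 | 175 214.0 2 119 | 176 214.1 9 114 | 177 214.0 14 117 | 178 213.9 14 119 | 179 213.9 7 117 | 180 214.0 1 117 | 181 0.0 0 116 | 182 214.6 2 112 | 183 213.9 14 110 | 184 213.9 16 110 | 185 212.4 7 111 | 186 211.6 5 112 | 187 211.5 5 114 | 188 211.4 6 113 | 189 211.6 18 114 | 190 213.0 145 100 | 191 213.2 370 71 | 192 213.2 583 43 | 193 213.2 695 32 | 194 213.2 720 29 | 195 213.2 716 31 | 196 213.3 703 29 | 197 213.2 689 33 | 198 213.2 679 36 | 199 213.1 615 38 | 200 213.0 431 65 | 201 213.1 191 95 | 202 213.2 28 116 | 203 0.0 0 120 | 204 0.0 0 119 | 205 0.0 0 117 | 206 0.0 0 117 | 207 0.0 0 119 |
```

View pics/m.png

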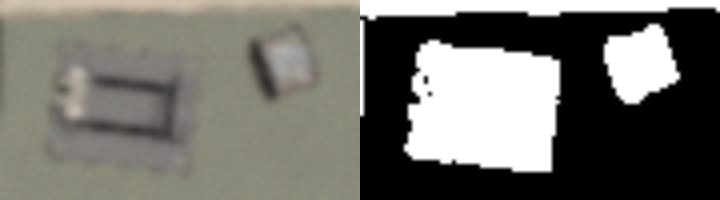

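```bash
cat > plan.py <<'E'
from h import *
import json
def cur():
    s=status.observe();M=R.from_quat(s['tcp_rot']).as_matrix();return s['tcp_pos'],np.degrees(np.arctan2(M[1,0],M[0,0]))
def plan(wps,step=6.0,start=None):
    """wps: (x,y,z,yaw_deg of tool x); prints rows in tool axes, cm / deg"""
    p,y=start or cur(); p=np.array(p)*100
    for w in wps:
        t=np.array(w[:3])*100; dy=(w[3]-y+180)%360-180
        n=int(max(np.ceil(np.linalg.norm(t-p)/step),np.ceil(abs(dy)/10.6),1)); rows=[]
        for i in range(n):
            d=(t-p)/(n-i); c,s=np.cos(np.radians(y)),np.sin(np.radians(y))
            r=[d@[c,s,0],d@[s,-c,0],-d[2],-dy/n]; r=[round(v,2 if i<3 else 1) for i,v in enumerate(r)]
            rows.append(r); p=p+np.array([c*r[0]+s*r[1],s*r[0]-c*r[1],-r[2]]); y-=r[3]
        print(w); 
        for i in range(0,n,8): print(' ',json.dumps(sum(rows[i:i+8],[])).replace(' ',''))
E
python3 - <<'E'
from plan import *
print(cur(), ray('top',(195.8,213.2),.012))
plan([(0.36,0.25,0.27,107),(0.40,0,0.27,107),(0.605,-0.1955,0.20,107),(0.605,-0.1955,0.10,107)])
E
```

```text
(array([0.17241776, 0.60019409, 0.24352113]), np.float64(163.96926107772882)) [0.45965131 0.39334961 0.012     ]
(0.36, 0.25, 0.27, 107)
  [-3.96,-4.07,-0.38,8.1,-4.49,-3.47,-0.38,8.1,-4.93,-2.8,-0.38,8.1,-5.28,-2.08,-0.38,8.1,-5.52,-1.31,-0.38,8.1,-5.65,-0.53,-0.37,8.1,-5.67,0.28,-0.38,8.1]
(0.4, 0, 0.27, 107)
  [-5.01,-0.72,0.0,0.1,-5.01,-0.71,0.0,0.1,-5.02,-0.7,0.0,0.1,-5.02,-0.7,0.0,0.1,-5.02,-0.68,0.0,0.1]
(0.605, -0.1955, 0.2, 107)
  [-4.93,2.8,1.4,-0.0,-4.93,2.8,1.4,-0.0,-4.92,2.79,1.4,-0.0,-4.93,2.8,1.4,-0.0,-4.92,2.79,1.4,-0.0]
(0.605, -0.1955, 0.1, 107)
  [-0.0,0.0,5.0,-0.1,-0.0,0.0,5.0,-0.1]
```

```bash
python3 -m handwheel '[-4,-4,-0.4,8.1,-4.5,-3.5,-0.4,8.1,-4.9,-2.8,-0.4,8.1,-5.3,-2.1,-0.4,8.1,-5.5,-1.3,-0.4,8.1,-5.7,-0.5,-0.4,8.1,-5.7,0.3,-0.4,8.1]' 100
python3 -m handwheel '[-5,-0.7,0,0,-5,-0.7,0,0,-5,-0.7,0,0,-5,-0.7,0,0,-5,-0.7,0,0]'
python3 -m handwheel '[-4.9,2.8,1.4,0,-4.9,2.8,1.4,0,-4.9,2.8,1.4,0,-4.9,2.8,1.4,0,-4.9,2.8,1.4,0,0,0,5,0,0,0,3,0]'
python3 - <<'E'
from plan import *
print(cur()); plan([(0.605,-0.1955,0.10,107)])
shot('top','t1',(285,130,405,220),4); shot('side','s1',(290,210,390,310),3)
b=np.hstack([cv2.imread('pics/t1.png'),np.pad(cv2.imread('pics/s1.png'),((0,60),(0,0),(0,0)))]);cv2.imwrite('pics/v1.png',b)
E
```

```text
clock: 0.98
tcp_pos: [0.3616, 0.2487, 0.2725]
tcp_rot: [0.595, 0.804, 0.0, 0.0]
ft_force: [1.0, 1.2, 0.2]
width: 0.0871
clock: 1.6
tcp_pos: [0.4018, -0.0003, 0.2724]
tcp_rot: [0.593, 0.805, 0.0, 0.0]
ft_force: [0.8, -0.3, -0.4]
width: 0.0865
clock: 2.48
tcp_pos: [0.6071, -0.1911, 0.1187]
tcp_rot: [0.593, 0.805, -0.0, -0.002]
ft_force: [1.2, -0.2, 0.3]
width: 0.0871
(array([ 0.60713492, -0.19109311,  0.1187196 ]), np.float64(107.2177641695837))
(0.605, -0.1955, 0.1, 107)
  [-0.36,-0.33,1.87,0.2]
```

View pics/v1.png

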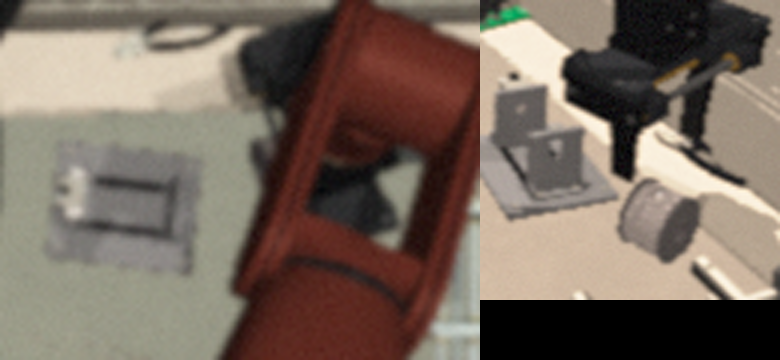

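```bash
python3 - <<'E'
from plan import *
b=cv2.imread('pics/side0_raw.png');f=cv2.GaussianBlur(b,(3,3),0).astype(int)
print(px('side',(.605,-.1955,.03)))
c=np.array([.605,-.1955,.03])
for yaw in(14,18,22):
  ax=np.array([-np.sin(np.radians(yaw)),np.cos(np.radians(yaw)),0]);pp=np.array([-ax[1],ax[0],0])
  for e in(-22,22):
    pts=np.array([px('side',c+ax*e/1e3+.031*(np.cos(t)*pp+np.sin(t)*np.array([0,0,1]))) for t in np.arange(0,6.28,.2)]);print(yaw,e,pts.min(0).round(1),pts.max(0).round(1))
cr=cv2.resize(b[260:305,325:375],None,fx=12,fy=12,interpolation=cv2.INTER_CUBIC);cv2.imwrite('pics/sp.png',cr)
E
```

```text
[348.28757356 283.11704672]
14 -22 [347.2 276. ] [362.7 298.2]
14 22 [333.8 268.4] [349.4 289.9]
18 -22 [348.2 275.7] [362.4 298.1]
18 22 [334.1 268.5] [348.4 290.3]
22 -22 [349.3 275.3] [362. 298.]
22 22 [334.4 268.6] [347.4 290.8]
```

View pics/sp.png

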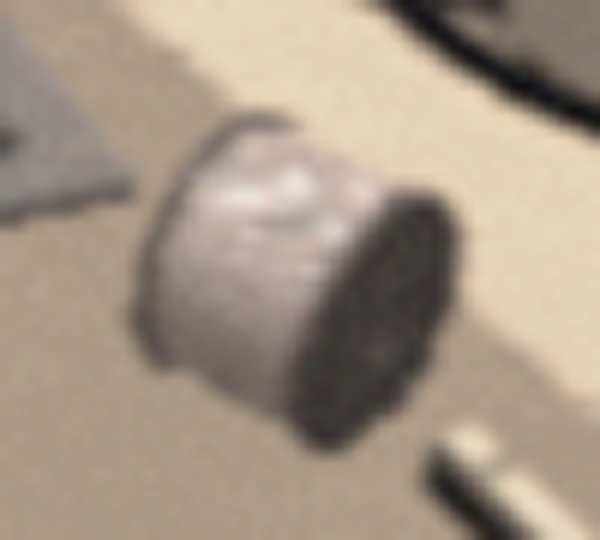

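The spool's near flange (raw side 349–363, 276–297) agrees with my estimate and a yaw of about 18°. Descending and gripping.

```bash
python3 -m handwheel '[-0.45,-0.25,2,-1.3,0,0,3,0,0,0,2.3,0,0,0,1,0,0,0,0,0]'
python3 -m handwheel '[0,0,0,0,0,0,0,0,0,0,0,0,0,0,0,0]' 0
python3 - <<'E'
from plan import *
print(cur(),status.observe()['ft_force'])
E
```

```text
clock: 3.2
tcp_pos: [0.6075, -0.1963, 0.0397]
tcp_rot: [0.584, 0.812, 0.0, 0.0]
ft_force: [0.2, 0.7, 0.3]
width: 0.0867
clock: 3.7
tcp_pos: [0.6076, -0.1963, 0.0401]
tcp_rot: [0.584, 0.812, 0.0, 0.0]
ft_force: [-1.3, -0.4, 3.9]
width: 0.0595
(array([ 0.60761163, -0.19630114,  0.04006453]), np.float64(108.56998136723558)) [-1.25551241 -0.43139463  3.94361466]
```

```bash
python3 -m handwheel '[0,0,-2,0,0,0,-5,0,0,0,-4,0]'
python3 - <<'E'
from plan import *
print(cur())
T=lambda x,y,z,c=(.570,-.0525),a=-8.25:np.r_[np.array(c)+R.from_euler('z',a,degrees=True).as_matrix()[:2,:2]@[x/1e3,y/1e3],z/1e3]
print('slot',px('side',T(0,-44,54)),'far',px('side',T(0,38,50.3)))
for q in [(-27,-44,73.5),(27,-44,73.5),(-56,-68,11),(56,-68,11),(-56,68,11)]: print(q,px('side',T(*q)).round(1))
plan([(0.570,-0.0525,0.15,81.75),(0.570,-0.0525,0.09,81.75)])
b=cv2.imread('pics/side0_raw.png');cv2.imwrite('pics/st.png',cv2.resize(b[230:290,275:345],None,fx=10,fy=10,interpolation=cv2.INTER_CUBIC))
E
```

```text
clock: 4.08
tcp_pos: [0.6075, -0.1961, 0.152]
tcp_rot: [0.584, 0.812, 0.0, 0.0]
ft_force: [0.0, -0.5, -2.5]
width: 0.0598
(array([ 0.60754977, -0.19614509,  0.15203768]), np.float64(108.5684886508329))
slot [314.66969957 259.9621104 ] far [303.19847682 246.35982902]
(-27, -44, 73.5) [305.9 255.4]
(27, -44, 73.5) [324.1 252.3]
(-56, -68, 11) [298.4 281.6]
(56, -68, 11) [336.  274.5]
(-56, 68, 11) [281.6 255.6]
(0.57, -0.0525, 0.15, 81.75)
  [4.94,0.34,0.07,8.9,4.93,-0.43,0.07,8.9,4.8,-1.19,0.06,8.9]
(0.57, -0.0525, 0.09, 81.75)
  [0.0,0.0,3.0,0.1,0.0,0.0,3.0,0.1]
```

View pics/st.png

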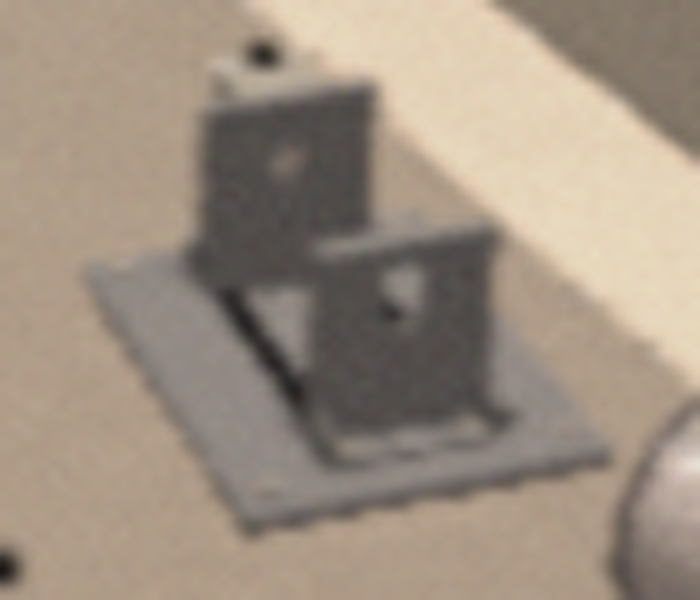

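```bash
python3 -m handwheel '[4.9,0.3,0,8.9,4.9,-0.4,0,8.9,4.8,-1.2,0,9,0,0,0,0]'
python3 - <<'E'
from plan import *
plan([(0.570,-0.0525,0.09,81.75),(0.570,-0.0525,0.054,81.75)])
shot('side','s2',(265,200,355,290),6)
E
```

```text
clock: 4.58
tcp_pos: [0.5686, -0.0499, 0.1501]
tcp_rot: [0.755, 0.656, 0.0, -0.001]
ft_force: [0.3, -1.0, -3.0]
width: 0.0596
(0.57, -0.0525, 0.09, 81.75)
  [-0.12,0.09,3.01,0.1,-0.12,0.08,3.0,0.1]
(0.57, -0.0525, 0.054, 81.75)
  [0.0,0.0,3.6,-0.0]
```

View pics/s2.png

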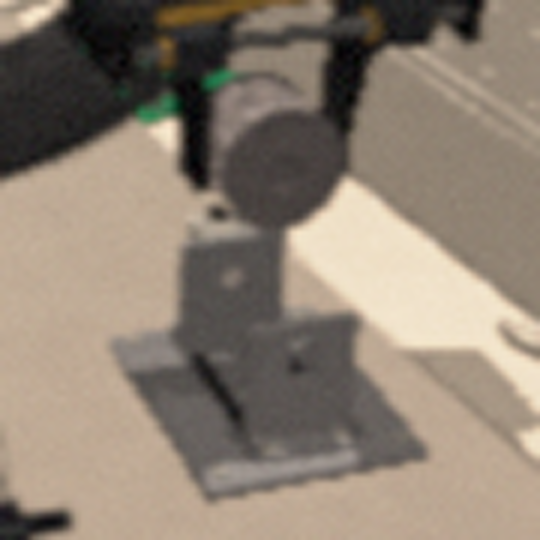

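Held level and square above the saddle (spool at crop 275,160; slotted upright at 300,360). Lowering it.

```bash
python3 -m handwheel '[-0.1,0.1,3,0.1,-0.1,0.1,3,0.1,0,0,2.5,0,0,0,1,0,0,0,0,0]'
```

```text
clock: 5.25
tcp_pos: [0.5714, -0.0562, 0.0544]
tcp_rot: [0.757, 0.653, -0.0, -0.0]
ft_force: [0.6, 0.2, -3.3]
width: 0.0596
```

```bash
python3 -m handwheel '[0,0,0.2,0,0,0,0.2,0,0,0,0,0]'
```

```text
clock: 5.62
tcp_pos: [0.5719, -0.0556, 0.0511]
tcp_rot: [0.757, 0.653, 0.0, 0.0]
ft_force: [0.2, 0.4, -2.0]
width: 0.0595
```

```bash
python3 -m handwheel '[0.2,-0.2,-0.1,0,0,0,0.1,0,0,0,0.1,0,0,0,0,0]'; python3 -m handwheel '[0,0,0,0,0,0,0,0,0,0,0,0,0,0,0,0]' 100;  python3 -m handwheel '[0,0,-3,0,0,0,-5,0,0,0,-6,0,0,0,-5,0]'
python3 - <<'E'
from plan import *
print(cur()); 
plan([(0.42,0.0,0.27,92),(0.34,0.25,0.27,93),(0.4597,0.3934,0.22,93),(0.4597,0.3934,0.08,93)])
a=imaging.grab_frame('side');cv2.imwrite('pics/s3_raw.png',a[:,:,::-1])
E
```

```text
clock: 6.12
tcp_pos: [0.5699, -0.053, 0.051]
tcp_rot: [0.757, 0.653, -0.0, -0.0]
ft_force: [-5.6, 1.7, 9.1]
width: 0.0597
clock: 6.62
tcp_pos: [0.5699, -0.0533, 0.0495]
tcp_rot: [0.757, 0.653, 0.0, 0.0]
ft_force: [0.9, -0.2, -0.0]
width: 0.0854
clock: 7.12
tcp_pos: [0.5701, -0.0533, 0.242]
tcp_rot: [0.757, 0.653, 0.0, 0.001]
ft_force: [0.8, -0.4, -0.8]
width: 0.0869
(array([ 0.57009403, -0.0533006 ,  0.24202767]), np.float64(81.56990324806377))
(0.42, 0.0, 0.27, 92)
  [1.02,-5.21,-0.93,-3.5,1.34,-5.14,-0.93,-3.5,1.66,-5.04,-0.94,-3.5]
(0.34, 0.25, 0.27, 93)
  [5.05,-1.42,0.0,-0.2,5.06,-1.4,0.0,-0.2,5.06,-1.38,0.0,-0.2,5.07,-1.37,0.0,-0.2,5.08,-1.35,0.0,-0.2]
(0.4597, 0.3934, 0.22, 93)
  [3.42,3.18,1.25,0.0,3.42,3.18,1.25,0.0,3.42,3.18,1.25,0.0,3.41,3.18,1.25,0.0]
(0.4597, 0.3934, 0.08, 93)
  [0.0,0.0,4.67,0.0,0.0,0.0,4.67,0.0,0.0,0.0,4.66,0.0]
```

```bash
python3 -m handwheel '[1,-5.2,-0.9,-3.5,1.3,-5.1,-0.9,-3.5,1.7,-5,-0.9,-3.5]'; python3 -m handwheel '[5.1,-1.4,0,-0.2,5.1,-1.4,0,-0.2,5.1,-1.4,0,-0.2,5.1,-1.4,0,-0.2,5.1,-1.4,0,-0.2]'
python3 - <<'E'
from plan import *
print(cur())
shot('side','s4',(275,215,345,290),6);shot('top','t4',(285,150,345,210),6)
a=cv2.imread('pics/s4.png');b=cv2.imread('pics/t4.png')
b=np.pad(b,((0,a.shape[0]-b.shape[0]),(0,0),(0,0)));cv2.imwrite('pics/v4.png',np.hstack([a,b]))
plan([(0.4597,0.3934,0.22,93),(0.4597,0.3934,0.08,93)])
E
```

```text
clock: 7.55
tcp_pos: [0.4191, 0.0003, 0.2663]
tcp_rot: [0.694, 0.72, -0.0, -0.0]
ft_force: [-0.3, 0.4, 1.1]
width: 0.087
clock: 8.18
tcp_pos: [0.339, 0.2531, 0.2666]
tcp_rot: [0.688, 0.726, 0.0, 0.0]
ft_force: [0.5, -0.1, 0.0]
width: 0.0868
(array([0.33896695, 0.25313976, 0.26658052]), np.float64(93.07240382641741))
(0.4597, 0.3934, 0.22, 93)
  [3.26,3.25,1.16,0.1,3.27,3.25,1.16,0.1,3.27,3.24,1.16,0.1,3.28,3.24,1.16,0.1]
(0.4597, 0.3934, 0.08, 93)
  [0.0,-0.0,4.67,0.0,0.0,-0.0,4.66,0.0,0.0,-0.0,4.67,0.0]
```

View pics/v4.png

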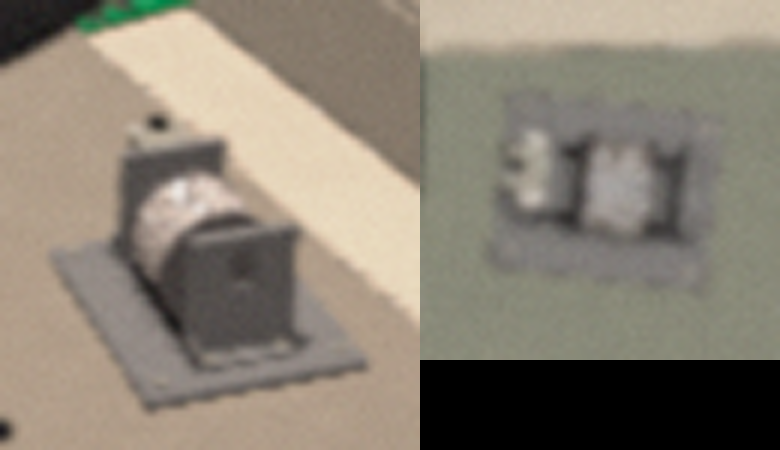

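```bash
cat > st.py <<'E'
from plan import *
def stand(fn):
    a=cv2.imread(fn).astype(np.float32);f=cv2.GaussianBlur(a,(3,3),0);g=f[...,1]-(f[...,0]+f[...,2])/2
    m=(g<g[190:210,285:305].mean()-4).astype(np.uint8);k=np.zeros_like(m);k[155:205,288:345]=m[155:205,288:345]
    c=max(cv2.findContours(k,0,1)[0],key=cv2.contourArea)
    w=np.array([ray('top',u,.011)[:2]*1000 for u in c[:,0].astype(float)],np.float32);return cv2.minAreaRect(w)
E
python3 - <<'E'
from st import *
print(stand('pics/top0_raw.png'),stand('pics/t4_raw.png'))
c=ray('top',(317.8,181.3),.067);d=c[:2]-[.570,-.0525];print(c,d@[.99,-.143],d@[.143,.99])
E
python3 -m handwheel '[3.3,3.25,1.2,0,3.3,3.25,1.2,0,3.3,3.25,1.2,0,3.3,3.25,1.2,0,0,0,4.7,0,0,0,4.7,0,0,0,3.6,0,0,0,0,0]'
python3 - <<'E'
from plan import *
print(cur());plan([(.4597,.3934,.015,93)])
shot('top','t5',(150,190,220,240),6);shot('side','s5')
E
```

```text
((570.139892578125, -52.43028259277344), (135.180419921875, 111.09068298339844), 81.75228118896484) ((570.62060546875, -53.72914123535156), (132.95468139648438, 111.8529281616211), 82.2213363647461)
[ 0.56389499 -0.05351743  0.067     ] -0.005898470823287891 -0.0018802700593093234
clock: 9.28
tcp_pos: [0.4603, 0.3879, 0.0846]
tcp_rot: [0.688, 0.726, -0.004, -0.001]
ft_force: [-0.0, -0.4, -0.0]
width: 0.0871
(array([0.46025777, 0.38792707, 0.08459227]), np.float64(93.03746407380338))
(0.4597, 0.3934, 0.015, 93)
  [0.27,-0.01,3.48,0.0,0.28,-0.02,3.48,0.0]
```

```bash
python3 -m handwheel '[0.3,0,3,0,0.2,0,2,0,0,0,0.8,0,0,0,0,0]'
```

```text
clock: 9.88
tcp_pos: [0.4622, 0.3953, 0.0306]
tcp_rot: [0.688, 0.726, -0.0, -0.0]
ft_force: [-0.3, -0.0, -0.3]
width: 0.0872
```

```bash
python3 -m handwheel '[0,0,0,0,0,0,0,0]';python3 -m handwheel '[0,0,0,0,0,0,0,0,0,0,0,0,0,0,0,0,0,0,0,0,0,0,0,0]' 0
```

```text
clock: 10.12
tcp_pos: [0.4627, 0.3957, 0.0315]
tcp_rot: [0.688, 0.726, 0.001, 0.0]
ft_force: [-0.6, -0.7, 0.2]
width: 0.0871
clock: 10.88
tcp_pos: [0.4622, 0.3954, 0.0305]
tcp_rot: [0.688, 0.726, -0.0, -0.0]
ft_force: [-0.4, 0.3, 0.5]
width: 0.0349
```

```bash
python3 -m handwheel '[-0.2,0,0.55,0,0,0,0,0]' 40;python3 -m handwheel '[0,0,0,0,0,0,0,0,0,0,0,0,0,0,0,0,0,0,0,0]' 0
```

```text
clock: 11.12
tcp_pos: [0.4617, 0.3928, 0.0242]
tcp_rot: [0.688, 0.726, -0.001, -0.0]
ft_force: [0.0, 0.2, 0.1]
width: 0.0348
clock: 11.75
tcp_pos: [0.4623, 0.3934, 0.0251]
tcp_rot: [0.688, 0.726, 0.0, -0.0]
ft_force: [0.3, 0.5, 0.3]
width: 0.0196
```

```bash
python3 -m handwheel '[0,0,-2,0,0,0,-5,0,0,0,-6,0,0,0,-6,0,0,0,-5.5,0]'
python3 - <<'E'
from plan import *
print(cur());plan([(.34,.25,.27,93),(.42,0,.27,84),(.535,-.26,.18,82)])
E
```

```text
clock: 12.38
tcp_pos: [0.4622, 0.3933, 0.274]
tcp_rot: [0.688, 0.726, 0.001, 0.0]
ft_force: [0.0, 1.4, -0.9]
width: 0.0194
(array([0.46222375, 0.3933195 , 0.27403757]), np.float64(93.06861726989351))
(0.34, 0.25, 0.27, 93)
  [-3.41,-3.24,0.1,0.0,-3.42,-3.24,0.1,0.0,-3.41,-3.25,0.1,0.0,-3.42,-3.24,0.1,0.0]
(0.42, 0, 0.27, 84)
  [-5.08,1.33,0.0,1.8,-5.03,1.49,0.0,1.8,-4.98,1.65,0.0,1.8,-4.93,1.8,0.0,1.8,-4.88,1.95,0.0,1.8]
(0.535, -0.26, 0.18, 82)
  [-4.93,2.83,1.8,0.4,-4.92,2.86,1.8,0.4,-4.89,2.89,1.8,0.4,-4.87,2.93,1.8,0.4,-4.86,2.96,1.8,0.4]
```

```bash
python3 -m handwheel '[-3.4,-3.2,0.1,0,-3.4,-3.2,0.1,0,-3.4,-3.2,0.1,0,-3.4,-3.2,0.1,0]'
python3 -m handwheel '[-5.1,1.3,0,1.8,-5,1.5,0,1.8,-5,1.6,0,1.8,-4.9,1.8,0,1.8,-4.9,2,0,1.8]'
python3 -m handwheel '[-4.9,2.8,1.8,0.4,-4.9,2.9,1.8,0.4,-4.9,2.9,1.8,0.4,-4.9,2.9,1.8,0.4,-4.9,3,1.8,0.4,0,0,0,0]'
python3 - <<'E'
from plan import *
print(cur(),status.observe()['ft_force'])
p,y=cur();M=R.from_quat(status.observe()['tcp_rot']).as_matrix()
for s in(0,17,144):print(px('side',p+M@[s/1e3,0,.015]))
shot('side','s6',(290,170,390,270),5);shot('top','t6',(280,150,420,240),4)
E
```

```text
clock: 12.88
tcp_pos: [0.3406, 0.2496, 0.2671]
tcp_rot: [0.688, 0.726, 0.001, 0.0]
ft_force: [0.9, -0.4, -0.1]
width: 0.0195
clock: 13.5
tcp_pos: [0.4218, -0.001, 0.2676]
tcp_rot: [0.743, 0.669, 0.001, 0.001]
ft_force: [0.1, 0.6, -2.1]
width: 0.0194
clock: 14.25
tcp_pos: [0.5361, -0.2626, 0.1737]
tcp_rot: [0.756, 0.655, -0.001, -0.002]
ft_force: [-0.2, 0.8, -1.4]
width: 0.0199
(array([ 0.53612949, -0.26260468,  0.17371236]), np.float64(81.85579609221173)) [-0.19373375  0.82114193 -1.3590744 ]
[346.07355247 259.96653239]
[342.51290052 256.07430514]
[319.26401347 230.66043347]
```

View pics/s6.png

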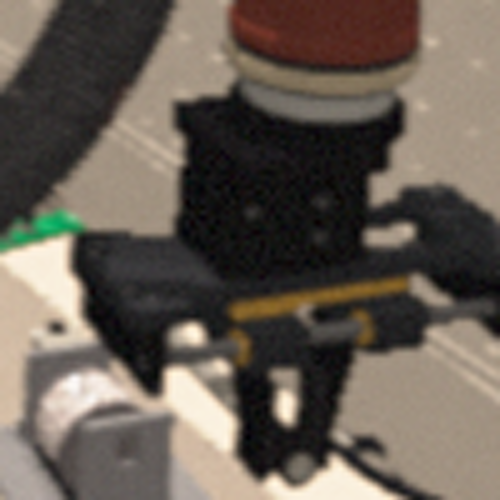

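```bash
python3 - <<'E'
from h import *
a=cv2.imread('pics/s6_raw.png').astype(int);b=cv2.imread('pics/s4_raw.png').astype(int)
d=np.abs(a-b).max(2);g=a.sum(2)//3
for y in range(214,272): print(y,''.join('.' if d[y,x]<22 else ('#' if g[y,x]<60 else ('o' if g[y,x]<110 else '+')) for x in range(300,362)))
a=cv2.imread('pics/t6_raw.png').astype(int);b=cv2.imread('pics/top0_raw.png').astype(int)
d=np.abs(a-b).max(2);g=a.sum(2)//3
print(px('top',(.5361-.0,-.2626,.16)),px('top',(.556,-.12,.16)))
for y in range(165,205): print(y,''.join('.' if d[y,x]<25 else ('#' if g[y,x]<60 else ('o' if g[y,x]<110 else '+')) for x in range(320,395)))
E
```

```text
214 oooo+++++++++++++++++++..#####################################
215 ooooo..........+.++++++.o#####################################
216 oo+.oooooooooooo........o#####################################
217 +++.+###########ooooooooo#####################################
218 +++.+#########################################################
219 +++.+#########################################################
220 ++++o#########################################################
221 ++++o#########################################################
222 ++++o########o################################################
223 ++++o##########o#oo##o########################################
224 +++.+#################o#######################################
225 +++.++########################o###############################
226 ++++++o#######################################################
227 +++++.+##################################################ooooo
228 +++++.+###########################################oooooooooooo
229 +++++.+o############o#######################oooooooooooooooooo
230 +++++.+############ooo##
[... 5341 characters left out ...]
.........................................o##################
197 .......................................................oo##################
198 .......................................................o###################
199 ......................................................oo###################
200 ......................................................o####################
201 .....................................................oo####################
202 .....................................................o#####################
203 ....................................................oo#####################
204 ....................................................o######################
```

```bash
python3 - <<'E'
from h import *
a=cv2.imread('pics/t6_raw.png')[165:205,310:390].astype(float);a=np.clip((a-70)*1.8,0,255).astype(np.uint8)
cv2.imwrite('pics/z6.png',cv2.resize(a,None,fx=9,fy=9,interpolation=cv2.INTER_CUBIC))
E
```

```text
(no output)
```

View pics/z6.png

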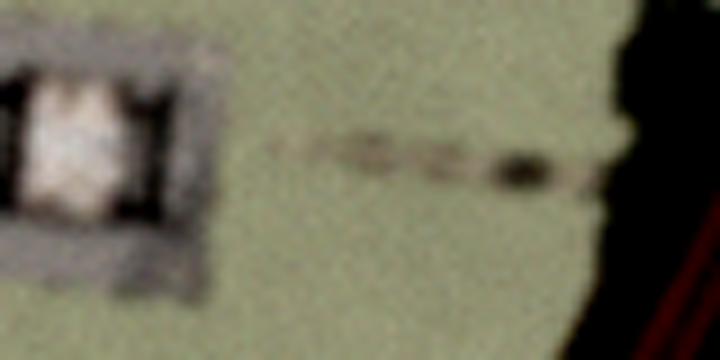

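The axle sits where predicted: its tip is at raw top (340,181) and the shank is parallel to the stand. The knob, spool and tip all agree that the top camera puts x about 2.4 mm too low, so I take the stand at x≈0.5725. Moving to the pre-insertion pose.

```bash
python3 - <<'E'
from plan import *
plan([(.544,-.2545,.12,81.5),(.544,-.2545,.075,81.5)])
E
```

```text
(0.544, -0.2545, 0.12, 81.5)
  [0.63,0.67,5.62,0.5]
(0.544, -0.2545, 0.075, 81.5)
  [0.0,0.0,4.5,0.0]
```

```bash
python3 -m handwheel '[0.6,0.7,2.6,0.5,0,0,3,0,0,0,0,0,0,0,2.5,0,0,0,1.7,0,0,0,0,0]'
python3 - <<'E'
from plan import *
print(cur(),status.observe()['ft_force'])
p,y=cur();M=R.from_quat(status.observe()['tcp_rot']).as_matrix()
t=p+M@[.144,0,.02];k=p+M@[.03,0,.016];print('pred',px('top',t),px('top',k),px('side',t))
shot('top','t7');shot('side','s7')
a=cv2.imread('pics/t7_raw.png').astype(float);f=cv2.GaussianBlur(a,(3,3),0)
g=f[...,1]-(f[...,0]+f[...,2])/2;g0=g[195:215,330:360].mean();print(g0,g[195:215,330:360].std())
for c in range(334,378,2):
    col=np.clip(g0-g[172:196,c:c+2].mean(1)-2,0,None);print(c,round((col*np.arange(172,196)).sum()/max(col.sum(),.1),1),round(col.sum()),end=' | ')
E
```

```text
clock: 15.1
tcp_pos: [0.5439, -0.2539, 0.0778]
tcp_rot: [0.757, 0.653, -0.0, -0.001]
ft_force: [0.8, -0.4, -0.4]
width: 0.0195
(array([ 0.54389037, -0.25390372,  0.0777625 ]), np.float64(81.59536588204375)) [ 0.795673   -0.40117123 -0.3980241 ]
pred [333.49158535 181.01726199] [365.13341394 184.92351042] [318.16722356 261.45988799]
8.98625 1.096138641721475
334 177.5 35 | 336 181.9 4 | 338 182.1 3 | 340 182.0 1 | 342 182.4 6 | 344 182.6 7 | 346 183.1 6 | 348 183.3 4 | 350 183.3 6 | 352 183.6 11 | 354 183.9 8 | 356 184.1 6 | 358 184.2 9 | 360 184.5 10 | 362 185.1 10 | 364 185.0 6 | 366 189.2 13 | 368 190.1 88 | 370 186.8 191 | 372 185.9 260 | 374 185.9 330 | 376 185.8 411 |
```

```bash
python3 -m handwheel '[0.5,0,0,0,0.5,0,0,0,0,0,0,0]' | egrep 'pos|force'; python3 -m handwheel '[0.4,0,0,0,0.4,0,0,0,0,0,0,0]'| egrep 'pos|force'; python3 -m handwheel '[0.4,0,0,0,0.3,0,0,0,0,0,0,0]'| egrep 'pos|force|clock'
```

```text
tcp_pos: [0.5462, -0.2443, 0.0784]
ft_force: [-0.0, 0.3, -1.1]
tcp_pos: [0.5472, -0.2365, 0.078]
ft_force: [0.5, -0.0, -1.5]
clock: 16.32
tcp_pos: [0.5481, -0.2296, 0.0779]
ft_force: [-0.4, -0.4, -1.3]
```

```bash
for i in 1 ; do python3 -m handwheel '[0,0,-0.4,0,0,0,-0.4,0,0,0,0,0]' | egrep 'pos|force'; python3 -m handwheel '[0,0,-0.4,0,0,0,-0.4,0,0,0,0,0]' | egrep 'pos|force';  python3 -m handwheel '[0,0,-0.3,0,0,0,-0.3,0,0,0,0,0]' | egrep 'pos|force|clock'; done
```

```text
tcp_pos: [0.5484, -0.2303, 0.0865]
ft_force: [-0.4, -0.6, -2.1]
tcp_pos: [0.5484, -0.2301, 0.0946]
ft_force: [-0.4, -0.4, -2.5]
clock: 17.45
tcp_pos: [0.5484, -0.2301, 0.1004]
ft_force: [0.6, -1.0, -1.5]
```

```bash
python3 - <<'E'
from plan import *
p,y=cur();M=R.from_quat(status.observe()['tcp_rot']).as_matrix()
for nm,t in(('pitched',-.022),('level',-.004)):
  print(nm,[(s,px('side',p+M@[s/1e3,0,.015]+np.array([0,0,t*s/144])).round(1).tolist(),px('top',p+M@[s/1e3,0,.015]+np.array([0,0,t*s/144])).round(1).tolist()) for s in(0,20,60,100,144)])
shot('side','s8');shot('top','t8')
a=cv2.imread('pics/s8_raw.png').astype(int);b=cv2.imread('pics/s4_raw.png').astype(int)
d=np.abs(a-b).max(2);g=a.sum(2)//3
for yy in range(236,290): print(yy,''.join('%x'%min(15,g[yy,x]//14) if d[yy,x]>22 else '.' for x in range(300,356)),''.join('%x'%min(15,g[yy,x]//14) for x in range(305,330)))
E
```

```text
pitched [(0, [339.7, 278.0], [368.3, 184.2]), (20, [335.8, 274.4], [362.5, 183.5]), (60, [328.6, 267.7], [351.0, 182.3]), (100, [321.9, 261.4], [339.6, 181.1]), (144, [315.0, 255.1], [327.1, 179.7])]
level [(0, [339.7, 278.0], [368.3, 184.2]), (20, [335.9, 273.5], [362.7, 183.5]), (60, [328.8, 265.2], [351.4, 182.1]), (100, [322.1, 257.4], [340.2, 180.7]), (144, [315.3, 249.4], [327.9, 179.1])]
236 .79cdeefffffffffff.a411101111101221101121110111011011114 eeffffffffffffa4111011111
237 d...a9989a.efffff..941011111111111111111011111111110013. 9989aceffffffe94101111111
238 .9765432235....dcb8521001111000110001100111112211101114. 4322358bdddcb852100111100
239 7422222222235677654321111110111111111111110123321101113. 2222223567765432111111011
240 42122222222122333333311100101101111110011110122211111024 2222221223333333111001011
241 32222222222222333333332111110111111111111111011111111012 2222222223333333321111101
242 32233322222222333333333211000111010111111101101001101012 3222222223333333332110001
243 22222222222222233333333211111111111101101111101011011012 2222222222333333332111111
244 31
[... 3295 characters left out ...]
dddd
282 .....9bccccdddddddddddddddddddddc9522566567778...cdddddd 9bccccddddddddddddddddddd
283 ..ccccddddddddddddddddddddddddddd.9668..75567.cddddddddd cdddddddddddddddddddddddd
284 ccdddddddddddddddddddddddddddddddd....cc.978.cdddddddddd ddddddddddddddddddddddddd
285 dddddddddddddddddddddddddddddddddddccddddc..dddddddddddd ddddddddddddddddddddddddd
286 dddddddddddddddddddddddddddddddddddddddddddddddddddddddd ddddddddddddddddddddddddd
287 dddddddddddddddddddddddddddddddddddcdddddddddddddddddddd ddddddddddddddddddddddddd
288 dddddddddddddddddddddddddddddddddddddddddddddddddddddddd ddddddddddddddddddddddddd
289 dddddddddddcdddddddddddddddddddddddddcddcddddcdcdddddddd ddddddcdddddddddddddddddd
```

```bash
python3 - <<'E'
from h import *
def z(f,x0,y0,x1,y1,s,st=1.0,o=0):
    a=cv2.imread(f)[y0:y1,x0:x1].astype(float);a=np.clip((a-o)*st,0,255).astype(np.uint8);return cv2.resize(a,None,fx=s,fy=s,interpolation=cv2.INTER_CUBIC)
A=z('pics/s8_raw.png',295,235,350,290,10,1.3);B=z('pics/t8_raw.png',295,160,385,205,6,1.8,60);C=z('pics/s4_raw.png',295,235,340,290,5,1.3)
h=np.zeros((550,800,3),np.uint8);h[:,:550]=A;h[:275,550:775]=C;h[300:300+250,550:800]=cv2.resize(B,(500,250))[:, :250] if 0 else cv2.resize(B,(250,125))[0:125].repeat(2,0)
cv2.imwrite('pics/v8.png',h)
E
```

```text
(no output)
```

View pics/v8.png

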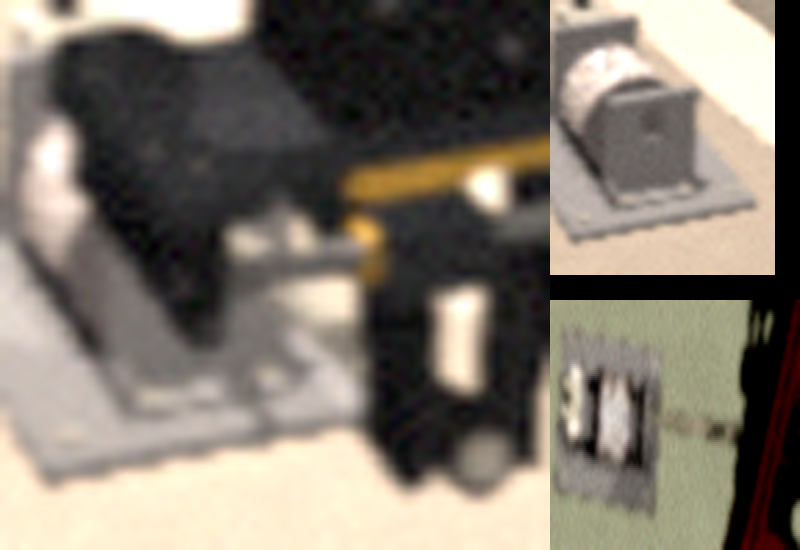

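```bash
python3 - <<'E'
from st import *
a=cv2.imread('pics/t8_raw.png').astype(int);b=cv2.imread('pics/t4_raw.png').astype(int);c=cv2.imread('pics/t7_raw.png').astype(int)
for n,i in(('t4',b),('t7',c),('t8',a)):
    print(n)
    for y in range(174,190): print(y,' '.join('%3d'%(i[y,x].sum()//3) for x in range(312,345)))
print(stand('pics/t7_raw.png'),stand('pics/t8_raw.png'))
T=lambda x,y,z:np.r_[np.array((.570,-.053))+R.from_euler('z',-8.1,degrees=True).as_matrix()[:2,:2]@[x/1e3,y/1e3],z/1e3]
for q in[(0,-44,73),(0,-38,73),(0,-44,55),(0,-22,41),(0,-68,11)]:print(q,px('top',T(*q)).round(1))
E
```

```text
t4
174  62  87 109 128 123 118 121 128 130 125 110  95  96 112 114 112 101  99 109 119 119 126 125 126 128 131 129 127 129 132 131 127 127
175  69  99 130 144 139 123 130 146 147 135 114  96  91  97 102  96  85  95 109 116 122 121 126 127 130 128 130 133 130 129 127 130 127
176  71 110 143 151 148 132 142 154 154 140 117  98  79  76  78  71  71  90 106 114 114 122 123 126 131 132 132 131 130 132 126 127 131
177  79 113 144 150 148 147 154 162 160 148 128 104  79  70  67  63  70  91 111 114 116 120 120 126 132 131 131 131 136 133 134 132 128
178  88 121 146 153 153 153 158 160 157 147 142 118  94  82  71  69  75  97 114 115 116 119 117 122 127 129 131 133 133 130 130 132 132
179  94 133 155 161 161 159 158 160 156 159 149 127 105  95  79  69  76 103 119 116 117 121 123 130 131 128 130 134 131 131 134 130 131
180 101 135 155 164 162 162 160 155 156 151 142 126 108  96  84  70  82 105 115 115 119 124 128 127 130 133 134 132 132 131 133 131 129
181  96 136 153 162 163 163 163 156 152 143 138 120 108  98  83  76  89 109 121 120 120 124 130 135 130 131 130 131 131 131 131 132 131
182  96 1
[... 5073 characters left out ...]
104  84  79  80  68  70  90 102 102 104 113 117 130 141 146 144 147 147 148 143 145 145 142
188 102 110 109 109 117 127 135 137 134 117  89  75  69  70  66  68  87  99 100 104 111 122 133 143 145 141 144 144 143 144 143 142 141
189 115 117 117 117 116 117 122 120 110  99  87  81  82  75  75  69  87  93  98 108 118 131 142 147 146 145 143 143 146 144 147 145 142
((570.537109375, -53.08619689941406), (135.66403198242188, 111.08087158203125), 81.80355834960938) ((570.7803955078125, -52.713951110839844), (135.73709106445312, 111.7550048828125), 82.08759307861328)
(0, -44, 73) [330.  180.9]
(0, -38, 73) [328.4 180.7]
(0, -44, 55) [329.3 181.5]
(0, -22, 41) [322.7 181.2]
(0, -68, 11) [333.9 183.6]
```

```bash
python3 -m handwheel '[0,0,-0.4,0,0,0,-0.4,0]' | egrep 'pos|force'; python3 -m handwheel '[0,0,-0.4,0]' | egrep 'pos|force';  python3 -m handwheel '[0,0,0,0]' | egrep 'pos|force|clock'; python3 -m handwheel '[0,0,0,0]' | egrep 'force|clock'
```

```text
tcp_pos: [0.5482, -0.2299, 0.1083]
ft_force: [0.1, 0.1, -2.0]
tcp_pos: [0.5483, -0.23, 0.1124]
ft_force: [0.9, -0.4, -1.9]
clock: 18.05
tcp_pos: [0.5485, -0.2302, 0.1127]
ft_force: [0.3, -0.9, -2.4]
clock: 18.18
ft_force: [0.4, -0.1, -3.5]
```

```bash
m(){ python3 -c "from h import *;s=status.observe();print(s['tcp_pos'].round(4),s['ft_force'].round(1),s['moment'].round(3))"; }
m; python3 -m handwheel '[0,0,0.3,0,0,0,0,0]' >/dev/null; m; python3 -m handwheel '[0,0,0.3,0,0,0,0,0]'>/dev/null; m; python3 -m handwheel '[0,0,0.2,0,0,0,0,0]'>/dev/null; m; python3 -m handwheel '[0,0,0.2,0,0,0,0,0]'>/dev/null; m
```

```text
[ 0.5483 -0.2301  0.1122] [ 0.4 -0.1 -3.5] [-0.318  0.138 -0.048]
[ 0.548  -0.2297  0.1086] [ 0.7  0.2 -0.6] [-0.107  0.116  0.006]
[ 0.548  -0.2298  0.1056] [-0.  -0.1 -0.8] [-0.111  0.095  0.04 ]
[ 0.5481 -0.2299  0.1038] [-0.3  0.2 -0.7] [-0.106 -0.005  0.03 ]
[ 0.5481 -0.2299  0.1018] [-0.5 -0.  -1.4] [-0.094  0.084 -0.015]
```

Moment dropped from −0.318 to −0.107 N·m as I lowered 3 mm: the nose was against the slot's top edge, so it is in the slot and pitched about 15°. Advancing along the axle.

```bash
m(){ python3 -c "from h import *;s=status.observe();print(s['clock'],s['tcp_pos'].round(4),s['ft_force'].round(1),s['moment'].round(3))"; }
python3 -m handwheel '[0.4,0,0.05,0,0,0,0,0]' >/dev/null; m; python3 -m handwheel '[0.4,0,0.05,0,0,0,0,0]'>/dev/null; m; python3 -m handwheel '[0.4,0,0.08,0,0,0,0,0]'>/dev/null; m; python3 -m handwheel '[0.4,0,0.1,0,0,0,0,0]'>/dev/null; m
```

```text
19.425 [ 0.5487 -0.2256  0.1014] [-0.8 -0.5 -1.2] [-0.121  0.115  0.106]
19.675 [ 0.5491 -0.2216  0.1008] [-1.3  0.7 -1.1] [-0.077  0.285  0.168]
19.925 [ 0.5497 -0.2175  0.0999] [-0.7 -0.4 -1.2] [-0.045  0.406  0.165]
20.175 [ 0.5505 -0.2139  0.0991] [-0.4 -0.4 -1.7] [-0.149  0.407  0.214]
```

```bash
cat > m.sh <<'E'
python3 -c "from h import *;s=status.observe();print(round(s['clock'],2),s['tcp_pos'].round(4),s['ft_force'].round(1),s['moment'].round(3))"
E
python3 -m handwheel '[0,-0.1,0,0,0,0,0,0]' >/dev/null; sh m.sh; python3 -m handwheel '[0.4,0,0.1,0,0,0,0,0]'>/dev/null; sh m.sh;python3 -m handwheel '[0.4,0,0.1,0,0,0,0,0]'>/dev/null; sh m.sh
```

```text
20.43 [ 0.5497 -0.2139  0.0993] [-0.5 -1.  -0.6] [-0.104  0.339  0.073]
20.68 [ 0.5506 -0.2101  0.0985] [ 0.2 -1.  -1.2] [-0.351 -0.038 -0.027]
20.93 [ 0.5505 -0.2055  0.0969] [-0.7  0.6 -1.5] [-0.197  0.136  0.018]
```

```bash
for k in 1; do python3 -m handwheel '[0.4,0,0.1,0,0.3,0,0.08,0]'>/dev/null; sh m.sh;python3 -m handwheel '[0.3,0,0.08,0,0.3,0,0.08,0]'>/dev/null; sh m.sh;python3 -m handwheel '[0.3,0,0.08,0,0.3,0,0.08,0]'>/dev/null; sh m.sh; python3 -m handwheel '[0.3,0,0.08,0,0.3,0,0.08,0]'>/dev/null; sh m.sh; done
```

```text
21.18 [ 0.5515 -0.1987  0.0951] [-0.8 -1.3 -1.4] [-0.347  0.293  0.089]
21.43 [ 0.5525 -0.193   0.0936] [-1.  -0.4 -2.5] [-0.324  0.404  0.111]
21.68 [ 0.5534 -0.187   0.092 ] [-1.1 -0.9 -2.1] [-0.328  0.416  0.169]
21.93 [ 0.5543 -0.1812  0.0906] [-2.2 -2.6 -1.8] [-0.432  0.483  0.256]
```

```bash
python3 -m handwheel '[0.2,-0.1,0.05,0,0.2,0,0.05,0]'>/dev/null; sh m.sh;python3 -m handwheel '[0.2,0,0.05,0,0.2,0,0.05,0]'>/dev/null; sh m.sh
```

```text
22.18 [ 0.5543 -0.1772  0.0898] [-0.9 -0.6 -2.2] [-0.335  0.185  0.017]
22.43 [ 0.5548 -0.1731  0.0887] [-0.4 -0.9 -2.5] [-0.332  0.142  0.01 ]
```

```bash
python3 -m handwheel '[0.15,0,0.25,0,0.15,0,0.25,0]'>/dev/null; sh m.sh;python3 -m handwheel '[0.15,0,0.25,0,0.15,0,0.25,0]'>/dev/null; sh m.sh;python3 -m handwheel '[0.15,0,0.25,0,0.15,0,0.25,0]'>/dev/null; sh m.sh
```

```text
22.68 [ 0.5551 -0.1702  0.0836] [-0.4  0.  -0.9] [-0.074  0.156  0.158]
22.93 [ 0.556  -0.1674  0.079 ] [-1.8 -0.8  2.5] [-0.101  0.242  0.108]
23.18 [ 0.5562 -0.1645  0.0739] [-0.7 -2.2  2.4] [-0.12   0.127  0.059]
```

```bash
python3 -m handwheel '[0.1,0,0.2,0,0.1,0,0.2,0]'>/dev/null; sh m.sh;python3 -m handwheel '[0.1,0,0.2,0,0.05,0,0.15,0]'>/dev/null; sh m.sh;python3 -m handwheel '[0,0,0.1,0,0,0,0,0]'>/dev/null; sh m.sh
python3 - <<'E'
from plan import *
a=imaging.grab_frame('side');cv2.imwrite('pics/s9_raw.png',a[:,:,::-1]);a=imaging.grab_frame('top');cv2.imwrite('pics/t9_raw.png',a[:,:,::-1])
from st import stand
print(stand('pics/t9_raw.png'))
p,y=cur();d=p[:2]-[.572,-.053];u=np.array([.141,.99]);print('TCP stand y',d@u,'x',d@[.99,-.141],y)
E
```

```text
23.43 [ 0.5565 -0.1625  0.0698] [-1.  -1.8  4.1] [-0.176  0.131  0.051]
23.68 [ 0.5567 -0.1611  0.0664] [-0.7 -2.6  4.9] [-0.283  0.211  0.034]
23.93 [ 0.5566 -0.1611  0.0653] [-0.6 -2.5  4.3] [-0.263  0.058  0.027]
((570.0471801757812, -54.69847106933594), (139.69642639160156, 111.55826568603516), 81.75209045410156)
TCP stand y -0.10916059087439049 x -2.8045732509714045e-05 81.56351932645639
```

```bash
python3 -m handwheel '[0.1,0,0.1,0,0.1,0,0,0]'>/dev/null; sh m.sh;python3 -m handwheel '[0.2,0,0,0,0.2,0,0,0]'>/dev/null; sh m.sh;python3 -m handwheel '[0.2,0,0,0,0.2,0,0,0]'>/dev/null; sh m.sh
```

```text
24.27 [ 0.5568 -0.159   0.0642] [ 0.5 -2.6  5.4] [-0.376  0.109  0.012]
24.52 [ 0.5574 -0.1552  0.0643] [-1.4 -4.1  5.4] [-0.584  0.102  0.049]
24.77 [ 0.558  -0.1513  0.0644] [-0.3 -4.2  4.7] [-0.531  0.139  0.044]
```

```bash
python3 -m handwheel '[0.2,0,0,0,0.2,0,0,0]'>/dev/null; sh m.sh;python3 -m handwheel '[0.2,0,0,0,0.2,0,0,0]'>/dev/null; sh m.sh
python3 - <<'E'
from st import *
for n in('top','side'):
    a=imaging.grab_frame(n);cv2.imwrite(f'pics/{n}10_raw.png',a[:,:,::-1])
print(stand('pics/top10_raw.png'))
# far edge shift by correlation of stand's left part (catch end)
b=cv2.imread('pics/t4_raw.png',0).astype(np.float32);c=cv2.imread('pics/top10_raw.png',0).astype(np.float32);t=cv2.imread('pics/t9_raw.png',0).astype(np.float32)
for i in(t,c):
    print(cv2.phaseCorrelate(b[160:205,288:312].copy(),i[160:205,288:312].copy()))
E
```

```text
25.02 [ 0.5585 -0.1473  0.0642] [-0.9 -4.5  4.7] [-0.6    0.167  0.03 ]
25.27 [ 0.5588 -0.143   0.0639] [-1.1 -3.8  3.9] [-0.555  0.174  0.08 ]
((578.1563720703125, -71.29496002197266), (174.53567504882812, 184.35923767089844), 87.99616241455078)
((0.45947831016686, 0.11183621977656699), 0.6313443422317505)
((0.12510760641603014, 0.10858493914958345), 0.7392867856555515)
```

```bash
for i in 1; do python3 -m handwheel '[0.2,0,0,0,0.2,0,0,0]'>/dev/null; sh m.sh;python3 -m handwheel '[0.2,0,0,0,0.2,0,0,0]'>/dev/null; sh m.sh; python3 -m handwheel '[0.2,0,0,0,0.1,0,0,0]'>/dev/null; sh m.sh; done
```

```text
25.62 [ 0.5594 -0.1389  0.0639] [-1.8 -3.   2.9] [-0.384  0.196  0.095]
25.88 [ 0.5601 -0.1349  0.0639] [-1.1 -3.1  3.2] [-0.397  0.283  0.085]
26.12 [ 0.5605 -0.132   0.064 ] [-0.9 -2.6  1.2] [-0.345  0.204  0.119]
```

```bash
for i in 1; do python3 -m handwheel '[0.2,-0.05,0,0,0.2,0,0,0]'>/dev/null; sh m.sh;python3 -m handwheel '[0.2,0,0,0,0.2,0,0,0]'>/dev/null; sh m.sh; python3 -m handwheel '[0.2,0,0,0,0.2,0,0,0]'>/dev/null; sh m.sh; python3 -m handwheel '[0.2,0,0,0]'>/dev/null; sh m.sh; done
```

```text
26.38 [ 0.5607 -0.128   0.064 ] [-1.6 -2.3  0.8] [-0.377  0.112  0.052]
26.62 [ 0.5612 -0.124   0.064 ] [-1.  -4.   0.1] [-0.341  0.172  0.057]
26.88 [ 0.5619 -0.1201  0.0641] [-0.8 -3.4  0.5] [-0.402  0.164  0.093]
27.0 [ 0.5622 -0.1181  0.0641] [-1.1 -3.   0.1] [-0.25   0.232  0.057]
```

```bash
for i in 1; do python3 -m handwheel '[0.1,0,0,0,0.1,0,0,0]'>/dev/null; sh m.sh;python3 -m handwheel '[0.1,0,0,0]'>/dev/null; sh m.sh; python3 -m handwheel '[0.1,0,0,0]'>/dev/null; sh m.sh; python3 -m handwheel '[0.1,0,0,0]'>/dev/null; sh m.sh; done
```

```text
27.25 [ 0.5625 -0.116   0.0641] [-1.1 -1.3  0.1] [-0.133  0.123  0.063]
27.38 [ 0.5626 -0.1153  0.0641] [-1.5 -3.3 -0.6] [-0.289  0.176  0.091]
27.5 [ 0.5628 -0.1144  0.0641] [-1.3 -2.2  0.8] [-0.25   0.178  0.069]
27.62 [ 0.5628 -0.114   0.0641] [-2.6 -6.7 -0.2] [-1.052  0.346  0.101]
```

```bash
python3 -m handwheel '[0,0,0,0,0,0,0,0]'>/dev/null; sh m.sh; python3 -m handwheel '[0.05,0,0,0,0,0,0,0]'>/dev/null; sh m.sh
```

```text
27.88 [ 0.5628 -0.114   0.0641] [-2.3 -5.2 -0.2] [-0.762  0.27   0.122]
28.12 [ 0.5629 -0.114   0.0641] [-2.6 -6.4  0.2] [-1.056  0.331  0.07 ]
```

```bash
python3 -m handwheel '[0,-0.05,0,0,0,0,0,0]'>/dev/null; sh m.sh; python3 -m handwheel '[0,0,0,0,0,0,0,0,0,0,0,0,0,0,0,0]' 60; python3 -m handwheel '[0,0,-2,0,0,0,-4,0,0,0,-6,0,0,0,-6,0]'; python3 -m handwheel '[-3,-5,0,0,-2,-5,0,0,0,-5,0,0,5,-2,0,0,5,0,0,0,5,0,0,0,5,0,0,0,5,0,0,0]'
python3 - <<'E'
from st import *
print(cur())
for n in('top','side'):
    a=imaging.grab_frame(n);cv2.imwrite(f'pics/{n}11_raw.png',a[:,:,::-1])
print(stand('pics/top11_raw.png'))
b=cv2.imread('pics/side4_raw.png') if 0 else cv2.imread('pics/s4_raw.png');c=cv2.imread('pics/side11_raw.png')
T=lambda x,y,z:np.r_[np.array((.572,-.053))+R.from_euler('z',-8.1,degrees=True).as_matrix()[:2,:2]@[x/1e3,y/1e3],z/1e3]
for k,q in dict(knobrear=(0,-78,49.5),shoulder=(0,-44,49.5),tip=(0,83,49.5),spooltop_hang=(0,0,76.5),spooltop_stand=(0,0,71),catchtop=(0,65,79)).items():print(k,px('side',T(*q)).round(1),px('top',T(*q)).round(1))
d=np.abs(c.astype(int)-b).max(2);g=c.astype(int).sum(2)//3;g0=b.astype(int).sum(2)//3
for y in range(228,282): print(y,''.join('%x'%min(15,g0[y,x]//14) for x in range(285,335)),''.join('%x'%min(15,g[y,x]//14) for x in range(285,335)))
E
```

```text
28.38 [ 0.5628 -0.114   0.0642] [-0.7 -6.5 -1.5] [-1.036  0.064  0.049]
clock: 28.88
tcp_pos: [0.5626, -0.1125, 0.0642]
tcp_rot: [0.757, 0.653, 0.0, -0.0]
ft_force: [-0.4, 0.6, 0.5]
width: 0.0492
clock: 29.38
tcp_pos: [0.5624, -0.1127, 0.2474]
tcp_rot: [0.757, 0.653, 0.0, 0.0]
ft_force: [0.2, -1.2, 0.7]
width: 0.0524
clock: 30.38
tcp_pos: [0.424, 0.1117, 0.246]
tcp_rot: [0.757, 0.653, 0.001, 0.001]
ft_force: [0.9, -0.7, -0.1]
width: 0.0523
(array([0.42397269, 0.11167051, 0.24604449]), np.float64(81.5703083826673))
((496.410400390625, 25.82045555114746), (51.822452545166016, 18.559316635131836), 88.96509552001953)
knobrear [320.6 268. ] [338.3 182.3]
shoulder [315.3 261.3] [329.  181.1]
tip [298.1 239.2] [294.3 176.8]
spooltop_hang [309.4 244.9] [317.9 178.7]
spooltop_stand [309.3 246.6] [317.7 178.9]
catchtop [300.7 233.4] [299.9 176.4]
228 bbbbbbbbaaabdeeeefefeeeeeefefeeeffeec9888888888888 bbbbbbbbbbbbdeeefffeffffffefeeeefffeca888888888888
229 bbbbbbabbbbbbbceeffeefeeeeeeeeeeeeeeeca87888888888 bbbbbbbbbbbbbbdeefffffffefeeefeeefffeca88888888888
230 bbbbbbbabbbbbbcdeeffeeeeeeefeeeeeee
[... 4772 characters left out ...]
9999999999888 bbbbbbbba999aa9a9aaa97668888765555566899a99a999888
276 bbbbbbbbba999aa9999a98767778899999a999999888877777 bbbbbbbbba999aaaa9a9987677778875555667899888777777
277 bbbbbbbbba9899aaaa9999889999999a9999888776777779aa bbbbbbbbbb989aaaaaaa9988999999865555667776777779aa
278 bbbbbbbbbaa88999aa9a99999999999888776777779aaaaabb bbbbbbbbbba8899aaaaaaa999999987655555677779aaaaabb
279 bbbbbbbabba988998999999998887777777779aaaabbbbbbba bbbbbbbbbba98899899a999999887666777779aaaaabbbbbbb
280 bbbbbbbbbbba98999999888777777779aaaaabbbbbbbbabbbb bbbbbbbbbbba98999999888777777779aaaaabbbbbbbbbbbbb
281 bbbbbbbbbbbaa88888776777779aaaabbbbbbbbbbbbbabbbbb bbbbbbbbbbbba88888776777779aaaabbbbbbbbbbbbbbbbbbb
```

```bash
python3 -c "
from h import *
a=cv2.imread('pics/s4_raw.png',0);c=imaging.grab_frame('side');c=cv2.cvtColor(c,cv2.COLOR_RGB2GRAY)
for n,s in(('catch',np.s_[231:240,296:306]),('base',np.s_[262:285,285:303])):print(n,np.abs(a[s].astype(int)-c[s]).mean(),cv2.phaseCorrelate(a[s].astype(np.float32),c[s].astype(np.float32)))
print(env.job_done())"
```

```text
catch 2.7555555555555555 ((-0.05570518415787884, 0.43396080511690904), 1.004921661814054)
base 3.4130434782608696 ((0.04397609501547528, -0.11184701767877492), 0.9508985810809665)
the job is handed in; nothing more can be done
None
```

I loaded the spool and axle and handed the job in at about 30 s of the 69 s allowed. No verdict was reported.

**What I did:** I stood the spool in the saddle. I then gripped the black-knobbed axle, not the green look-alike, and put its nose into the slot. Raising the tail against the top of the slot dipped the nose about 15°. I ran it through the bore, levelled it (which lifted the spool), and pushed until the knob stopped firmly. At that point the force along the axle was about 6.5 N and the gripper was 0.3 mm from the predicted home position. Then I let go and drew the arm clear.

**Last checks:**
- **Stand:** it shifted less than 0.2 pixel in the side view, well under 1 mm. The top-view fit was blocked by the arm at the end and gave nonsense, so I ignored it.
- **Knob:** its rear face in the side view is within about 1 pixel (roughly 2 mm) of where a seated axle's would be.
- **Spool:** its picture changed as expected for hanging. It appears to have slid along the axle to the far upright, about y +16 mm against the 17.5 mm limit. I did not measure that or the lift directly.
- **Catch:** its picture is almost unchanged from before insertion. A tiny-window shift estimate gave +0.4 pixel downward, which I put down to noise. I take it as down in the groove but did not see it directly.
- **Not checked:** I did not re-measure the axle tip, hidden behind the stand, or the five items to be left alone. The arm's path kept clear of those items.

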